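# Feed a batten under the guard to the sprung stop with the push stick

## Robot

A 7-joint arm with a two-finger parallel gripper is mounted at the origin on a cart in front of the work surface, level with it; the furniture and walls round the work are solid. World frame = base frame: x ahead of the robot, y to its left, z up, the work surface at z = 0. Lengths are in m, angles in rad, forces in N, time in s.
With the tool pointing down it reaches from about 0.4 to 0.875 m from the base axis. Payload 6.5 kg.
Tool frame: the origin (TCP) lies between the finger pads; the fingertips stand 22 mm ahead of it and the grasp point (between the pads) lies 3 mm ahead of it; z points along the fingers, y is the line along which they close (so a half turn about z gives the same grasp; the last joint's range is limited). The gripper opens to 88 mm and grips with 3 to 60 N. Pads are 18 mm wide; open, the fingers measure 123 mm over their backs; the gripper's body (75 mm by 187 mm) begins 45 mm behind the grasp point.
Start: joints at [-1.294, 0.536, -0.004, 1.538, 0.003, 1.067, -0.071], TCP at [0.218, 0.612, 0.261] pointing down, gripper open.
Joint ranges: [-2.7, 2.7], [-0.37, 2.16], [-1.27, 1.26], [0.24, 2.4], [-1.31, 4.45], [0.19, 1.91], [-2.76, 2.76]. Speed limits (rad/s): [2.39, 2.39, 3.14, 3.14, 3.14, 3.14, 3.14].

## Interface

Orientations are given as [roll, pitch, yaw] about the fixed x, y, z axes, in that order (R = Rz(yaw) Ry(pitch) Rx(roll)).
In Python, from rig import readout, optics, env gives the robot as it stands.
- The arm moves only by the tool carry_out, never from a script. Its argument "increments" is a list of rows, each a list of 5 numbers: the closure, from -1 (fully open) to 1 (shut), then the shift along the world's x, y, z in mm, then the turn about the world's z in degrees. In form: [[fingers, x, y, z, twist], ...]. A call has 1 to 5 rows; each row shifts and turns the commanded pose from where the row before left it; what a row does not reach is not made up. A row lasts 1/12 s, in which the tool goes at most 41.7 mm and 7.16 degrees, less where a joint would pass 70% of its speed; a pose out of reach is approached as far as the arm can. A call with a gripper value outside its range is refused whole. The fingers move at their own pace and stop on an object; "squeeze" is the grip in N (left out, the last holds). Time passes only in rows, so rows that do not move let the fingers close. It gives the time, the measured TCP pose, the force, the opening and the grip force at its end, in the units of the state.
- readout.read_state(): the state, without advancing time (a new reading comes with each control period).
- optics.grab_frame(name): name is "scene" or "top"; returns a dict with "img" (420x560x3 uint8, red, green, blue), "vfov" (degrees; the focal length in pixels is half the picture's height over the tangent of half this angle, whatever the lens; pixels are square), "cx", "cy" (the principal point, pixels), "R" (3x3) and "t" (3): a world point X has camera coordinates R X + t. Camera axes: x right, y down, z forward; pixel columns grow to the right and rows downward; lengths in m; the calibration is good to about 2 mm. A picture is of the moment at which its call begins. There is no depth.
- env.sign_off(): hands the job in; it is judged then, once.
The state is a dict: "time_s": time; "joint_positions": joint angles; "qd": joint speeds; "effort": joint torques, N m; "tool_pos": TCP position; "tool_rot": TCP orientation; "ft_force": force on the tool from outside, world axes, zero at the start; "ft_torque": the same for the moment, N m; "grip_width": finger opening in m; "gripper_force": force on a finger pad.
Only numpy, scipy, OpenCV 4.12 (cv2) and the standard library are available. Lean on these libraries where they do the work, as an engineer would, in place of code of your own. Each camera call takes 0.05 s, during which the arm holds its last target. There are 200 camera calls.

## Task

Pick up the wooden push stick by its upright handle and use its nose to push the batten through the low opening of the guard until it butts against the sprung end stop on the far side, which you must find by feel: press it home on the stop with about 10 N, over and above the sliding drag, and never as much as 20 N. Keep the gripper off the batten and the guard, then draw the stick back out and lay it flat on the bench, clear of the feeder, leaving the batten against the stop and the loose bystanders where they stand.

Things in the scene. Friction and masses are not known exactly. Their poses are not given: they have to be found in the camera images.
- feed_guard: Feeder, fixed on the bench: plywood bed 375 x 90 mm (own x -0.190 to 0.185), its top 6 mm above the bench, aluminium guard across it. Origin: under the guard's middle, at bench level; own +x is the feed direction (about to the robot's right), z up. Two fences (x -0.130 to 0.055, 10 mm high above the bed, inner faces at y = +-0.022) guide the batten.
- guard_mouth (a point): Centre of the guard's entrance, on the bed's top (feed_guard x = -0.035, z = 0.006). Opening 44 mm wide between the fences, its lip 26 mm above the bed. The guard runs on 70 mm to feed_guard x = +0.035, 76 mm wide outside, its top 47 mm above the bench with two small caps to 53 mm.
- presser (a point): Point on the bed's top under the round steel presser bar inside the guard (feed_guard x = 0.015). The sprung bar hangs 16 mm above the bed: the 18 mm batten must lift it 2 mm, by a push of some newtons, and then slides under it with a drag of about 2 to 5 N. The push stick's nose passes under it.
- stop_rail: Stop's steel post, fixed on the bed's far end; origin and axes are feed_guard's. Post at x 0.153 to 0.183, 40 mm high, black knob on top. Two rods hold the stop before it: a block with a sprung rubber pad 40 mm wide, 3 to 21 mm above the bed. The pad's face is somewhere at x 0.080 to 0.115, set anew each time and not measured. It yields 1 mm per 4 N and bottoms at 9 mm.
- push_stick: Pale wooden push stick, 170 mm long, 120 g, flat on the bench to the left of the feeder, pointing roughly the feed way. Origin: on its underside, below the handle's middle; own +x to the nose, z up. Blade 14 mm wide, 12 mm high, x -0.050 to 0.120. Foot plate 34 mm wide, 6 mm thick, x -0.050 to -0.012.
- stick_handle (a point): Where to grip the push stick: 40 mm above its underside, in its upright handle (36 mm along the stick's x, 18 mm thick along its y, 12 to 62 mm high). Gripped there across the 18 mm, the fingertips pass over the fences.
- stick_nose (a point): The push stick's blunt end: stick x = 0.120, 6 mm above its underside. It pushes on the batten's trailing end.
- batten: Plain brown wooden batten, 110 x 40 x 18 mm, about 90 g, lying flat on the bed before the guard, between the fences. Origin: centre of its underside; own x along its length in the feed direction: leading end at +0.055, trailing end at -0.055.
- reel_natural: Bystander: reel of natural thread, 35 mm across, 44 mm high, loose; origin at the centre of its underside.
- beeswax: Bystander: yellow block of beeswax 38 x 52 x 18 mm, loose; origin at the centre of its underside.
- masking_tape: Bystander: roll of masking tape, 88 mm across, 24 mm high, loose; origin at the centre of its underside.

How it is judged:
By the outcome, as a careful person would: the job done as asked, in the order asked, and still so for the second after the job is handed in, with the robot touching nothing.
It also fails if it takes over 69 s, if anything falls off the work surface, if the arm or the gripper's body presses on something with over 40 N, if the wrist force passes 120 N, or if a joint passes its speed limit or range.

## Working session

There is one attempt and no reset: what is moved stays moved. The work goes in short steps, Python scripts to look and compute and a tool call to move; the robot and the scene stay as the last step left them, time stands still between calls to the robot, and variables do not carry over. Pictures are saved under pics/ and viewed, at most 10 in all, crops included, and the job is handed in when it is done.

Besides the shell and the picture viewer there is one more tool, called after "Call:" as name([rows], argument=value, ...), one row to a line, values as JSON. carry_out: Moves the arm, as the interface text tells. Its arguments: {"type":"object","properties":{"increments":{"type":"array","items":{"type":"array","items":{"type":"number"}}},"squeeze":{"type":"number"}},"required":["increments"]}

```bash
mkdir -p pics; ls; python3 - <<'E'
from rig import readout, optics
import cv2
for n in("scene","top"):
    f=optics.grab_frame(n); cv2.imwrite(f"pics/{n}0.png",f["img"][:,:,::-1]); print(n,f["vfov"],f["cx"],f["cy"],f["R"],f["t"])
print(readout.read_state())
E
```

```text
pics
scene 45.23341045234796 277.7289864811286 211.89018146751854 [[ 0.66364812 -0.74765047  0.02428886]
 [-0.34882844 -0.33803264 -0.87410105]
 [ 0.66173249  0.57162287 -0.48513647]] [-0.36035006  0.26748896  1.30370259]
top 43.09584950187544 281.6278254057026 209.1840037772803 [[-2.02936379e-02 -9.99793937e-01  5.02206093e-04]
 [-9.81661354e-01  1.98303486e-02 -1.89598901e-01]
 [ 1.89549873e-01 -4.34064776e-03 -9.81861500e-01]] [0.04026198 0.57513154 1.3895382 ]
{'time_s': 0.1, 'joint_positions': array([-1.29421471,  0.53711464, -0.00445627,  1.53875321,  0.00258343,
        1.06730767, -0.07121604]), 'qd': array([ 0.00034146, -0.0020599 , -0.0001714 , -0.00265842,  0.00058828,
        0.00051422, -0.00051184]), 'effort': array([ 1.67850045e-03, -5.72080636e+01,  9.93302353e-01, -2.52231359e+01,
       -5.62298018e-02,  1.34767723e-02,  4.91174512e-05]), 'tool_pos': array([0.21829166, 0.61169846, 0.25991902]), 'tool_rot': array([-3.14001822e+00,  9.30511329e-05,  2.79887390e+00]), 'ft_force': array([ 0.36205669, -0.14362167, -0.40062299]), 'ft_torque': array([-0.02401042,  0.00526939,  0.05014625]), 'gripper_force': 0.0, 'grip_width': 0.08771333152898127}
```

View pics/scene0.png

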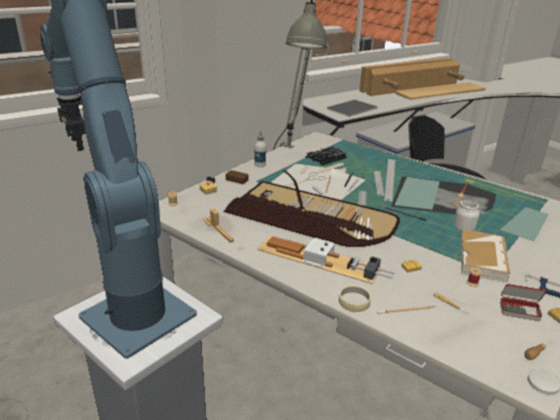

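View pics/top0.png

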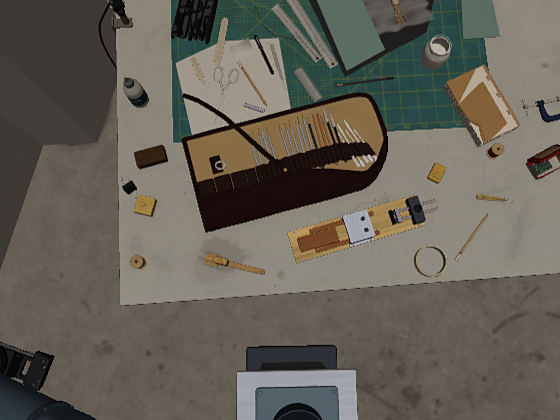

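The top view shows the stick at about (205–265, 255–272), the feeder at about (290–425, 200–262), and the tape at (430, 261). I'll enlarge both views to pick out the features.

```bash
python3 - <<'E'
import cv2
a=cv2.imread("pics/top0.png")[190:285,190:450]
cv2.imwrite("pics/topc.png",cv2.resize(a,None,fx=3,fy=3,interpolation=cv2.INTER_CUBIC))
t=cv2.resize(a[:, :],None,fx=3,fy=3,interpolation=cv2.INTER_CUBIC)
b=cv2.imread("pics/scene0.png")[195:290,190:410]
b=cv2.resize(b,None,fx=3.5,fy=3.5,interpolation=cv2.INTER_CUBIC)[:,:780]
import numpy as np
h=np.zeros((t.shape[0]+b.shape[0]-17,780,3),np.uint8)
h[:t.shape[0]]=t; h[t.shape[0]:]=b[:h.shape[0]-t.shape[0]]
h=h[:600]; cv2.imwrite("pics/both.png",h); print(h.shape)
E
```

```text
Traceback (most recent call last):
ValueError: could not broadcast input array from shape (315,770,3) into shape (315,780,3)
```

View pics/topc.png

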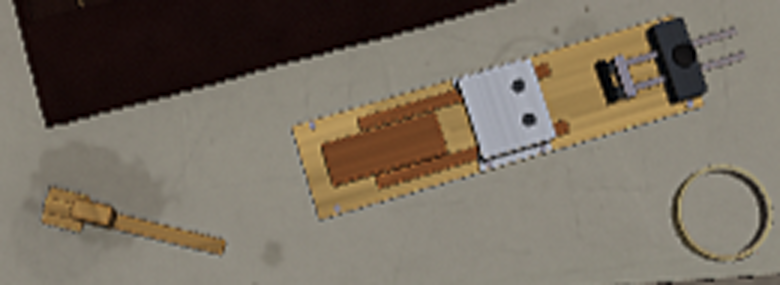

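The crop shows the stick's foot at (45–85, 190–230), its handle at (75–115, 200–225) and its nose at (225, 246). The bed's corners are near (293,125), (320,218), (703,105) and (675,17), and the batten spans (322–450, 112–187). Next I'll measure these.

```bash
cat > h.py <<'E'
import numpy as np, cv2
from rig import readout, optics
def cast(f,uv,z):
    fl=210/np.tan(np.radians(f["vfov"])/2)
    uv=np.atleast_2d(uv).astype(float)
    d=np.c_[(uv[:,0]-f["cx"])/fl,(uv[:,1]-f["cy"])/fl,np.ones(len(uv))]@f["R"]
    c=-f["R"].T@f["t"]; s=(z-c[2])/d[:,2]
    return c+d*s[:,None]
def px(f,X):
    fl=210/np.tan(np.radians(f["vfov"])/2)
    p=np.atleast_2d(X)@f["R"].T+f["t"]; return p[:,:2]/p[:,2:]*fl+[f["cx"],f["cy"]]
def mask(f,box,smin=80):
    u0,v0,u1,v1=box; hsv=cv2.cvtColor(f["img"],cv2.COLOR_RGB2HSV); m=np.zeros(hsv.shape[:2],np.uint8)
    s=hsv[v0:v1,u0:u1]; m[v0:v1,u0:u1]=(s[...,1]>smin)&(s[...,2]>70)
    return m,hsv
def pts(m): y,x=np.nonzero(m); return np.c_[x,y].astype(float)
E
python3 - <<'E'
from h import *
f=optics.grab_frame("top")
m,h=mask(f,(195,245,275,280)); n,l,st,_=cv2.connectedComponentsWithStats(m); k=1+st[1:,4].argmax(); p=pts(l==k); print(st[k])
P=cast(f,p,.006)[:,:2]
# blade: points far from foot
c=P.mean(0); d=np.linalg.svd(P-c)[2][0]; d*=-np.sign(d[1]); s=(P-c)@d
print("extent",s.min(),s.max(),s.max()-s.min())
bl=P[s>s.max()-.085]; cb=bl.mean(0); db=np.linalg.svd(bl-cb)[2][0]; db*=-np.sign(db[1])
q=P-cb; sb=q@db; print("blade dir",np.degrees(np.arctan2(db[1],db[0])),"nose",cb+db*sb.max(),"handle via nose",cb+db*(sb.max()-.120), "via tail",cb+db*(sb.min()+.05),"ext",np.ptp(sb))
# bed
m,h=mask(f,(280,190,432,268),60); p=pts(m); n,l,st,_=cv2.connectedComponentsWithStats(m); print(st[1:,4])
p=np.vstack([pts(l==i) for i in range(1,n) if st[i,4]>60])
W=cast(f,p,.006)[:,:2].astype(np.float32); r=cv2.minAreaRect(W); print("bed rect",r,cv2.boxPoints(r))
# batten hue
hh=h[p[:,1].astype(int),p[:,0].astype(int)]; 
bm=((m>0)&(h[...,2]<165)).astype(np.uint8); bm=cv2.morphologyEx(bm,cv2.MORPH_OPEN,np.ones((5,5)))
n,l,st,_=cv2.connectedComponentsWithStats(bm); k=1+st[1:,4].argmax(); print("batten px",st[k])
W=cast(f,pts(l==k),.024)[:,:2].astype(np.float32); print(cv2.minAreaRect(W),cv2.boxPoints(cv2.minAreaRect(W)))
E
```

```text
[204 252  23  15 229]
extent -0.027007937567300775 0.0344100824747511 0.06141802004205188
blade dir -99.02880756621688 nose [0.44235345 0.18395111] handle via nose [0.46118517 0.30246426] via tail [0.44414529 0.19522766] ext 0.06141802004205188
[1086   60    7 1832    1   39    3    2    1]
bed rect ((0.5270972847938538, -0.17690379917621613), (0.09143456816673279, 0.3749984800815582), 15.248743057250977) [[ 0.43367535 -0.00802994]
 [ 0.53230375 -0.36982587]
 [ 0.6205192  -0.34577766]
 [ 0.5218908   0.01601827]]
batten px [ 293  221   54   41 1215]
((0.49308380484580994, -0.07042496651411057), (0.07928933203220367, 0.1588321477174759), 22.179777145385742) [[ 0.426392   -0.01185179]
 [ 0.48635337 -0.15893097]
 [ 0.5597756  -0.12899815]
 [ 0.49981424  0.01808104]]
```

```bash
python3 - <<'E'
from h import *
f=optics.grab_frame("top"); h=cv2.cvtColor(f["img"],cv2.COLOR_RGB2HSV)
for u,v in((317,240),(310,245),(329,225),(340,230),(295,240),(380,222),(250,268),(240,266),(258,270),(208,258),(240,280)): print((u,v),h[v,u])
for smin in(50,62,75):
    m=((h[...,1]>smin)).astype(np.uint8); m2=np.zeros_like(m); m2[246:280,198:275]=m[246:280,198:275]
    n,l,st,_=cv2.connectedComponentsWithStats(m2); k=1+st[1:,4].argmax(); p=pts(l==k); P=cast(f,p,.009)[:,:2]
    nose=P[np.argsort(P[:,1])[:6]].mean(0)
    bl=P[(P[:,1]<P[:,1].min()+.095)]; c=bl.mean(0); d=np.linalg.svd(bl-c)[2][0]; d*=-np.sign(d[1]); s=(P-c)@d
    print(smin,st[k],"ang",np.degrees(np.arctan2(d[1],d[0])),"ext",np.ptp(s),"from nose",c+d*(s.max()-.12),"from tail",c+d*(s.min()+.05))
E
```

```text
(317, 240) [ 12 175 109]
(310, 245) [ 12 172 114]
(329, 225) [ 12 176 116]
(340, 230) [ 19 127 155]
(295, 240) [ 19 125 174]
(380, 222) [ 19 126 154]
(250, 268) [ 18 140 142]
(240, 266) [ 18 141 141]
(258, 270) [ 17 143 141]
(208, 258) [ 18 141 148]
(240, 280) [ 21  29 143]
50 [204 252  61  23 482] ang -104.99575142595926 ext 0.16987662782069649 from nose [0.44122389 0.19554609] from tail [0.44119197 0.19542692]
62 [204 252  61  23 465] ang -105.18219335538011 ext 0.1694200838956527 from nose [0.44137356 0.19549709] from tail [0.44122168 0.19493742]
75 [204 252  61  23 447] ang -105.09284875378158 ext 0.16941085911138384 from nose [0.44126629 0.19553013] from tail [0.44111289 0.19496131]
```

Call:
carry_out([
  [-1,18,-35,0,-7.1],
  [-1,18,-35,0,-7.1],
  [-1,18,-35,0,-7.1],
  [-1,18,-35,0,-7.1],
  [-1,18,-35,0,-7.1],
], squeeze=60)

```text
time_s: 0.62
tool_pos: [0.309, 0.4353, 0.2607]
tool_rot: [-3.142, -0.0, 2.173]
ft_force: [0.9, -0.0, -0.6]
grip_width: 0.0887
gripper_force: 0.0
```

Call:
carry_out([
  [-1,18,-35,0,-7.1],
  [-1,18,-35,0,-7.1],
  [-1,18,-35,0,-7.1],
  [-1,18,-35,0,-7.1],
  [-1,18,-35,0,-7.1],
])

```text
time_s: 1.03
tool_pos: [0.3989, 0.2604, 0.2608]
tool_rot: [3.142, -0.0, 1.554]
ft_force: [1.1, 0.4, 0.3]
grip_width: 0.0881
gripper_force: 0.0
```

```bash
cat > st.py <<'E'
from h import *
d=np.array([.2629,-.9648]); O=np.array([.5278,-.1793])
def show():
    s=readout.read_state(); T=s["tool_pos"]; 
    w=T[:2]-O; F=s["ft_force"][:2]
    print("t",round(s["time_s"],2),"pos",T.round(4),"rot",np.degrees(s["tool_rot"]).round(2),"F",s["ft_force"].round(2),"w",s["grip_width"].round(4),s["gripper_force"])
    n=np.array([.9648,.2629]); print("feeder x,y",(w@d).round(4),(w@n).round(4),"F along",(F@d).round(2),"lat",(F@n).round(2)); return s
if __name__=="__main__": show()
E
python3 - <<'E'
from st import *
show()
f=optics.grab_frame("top"); h=cv2.cvtColor(f["img"],cv2.COLOR_RGB2HSV)
m=((h[...,0]<15)&(h[...,1]>155)).astype(np.uint8); z=np.zeros_like(m); z[215:260,285:345]=m[215:260,285:345]
W=cast(f,pts(z),.024)[:,:2]-O; n=np.array([.9648,.2629]); a=np.c_[W@d,W@n]
for lo in np.arange(-.03,.031,.004):
    q=a[abs(a[:,1]-lo)<.002,0]
    if len(q): print(lo.round(3),len(q),q.min().round(4),q.max().round(4))
E
```

```text
Traceback (most recent call last):
  File "st.py", line 6, in show
    print("t",round(s["time_s"],2),"pos",T.round(4),"rot",np.degrees(s["tool_rot"]).round(2),"F",s["ft_force"].round(2),"w",s["grip_width"].round(4),s["gripper_force"])
                                                                                                                            ^^^^^^^^^^^^^^^^^^^^^
AttributeError: 'float' object has no attribute 'round'
```

Call:
carry_out([
  [-1,14,-22,0,-4.7],
  [-1,14,-22,-20,-4.7],
  [-1,14,-21,-30,-4.7],
  [-1,0,0,-35,0],
  [-1,0,0,-35,0],
])

```text
time_s: 1.45
tool_pos: [0.4418, 0.1958, 0.14]
tool_rot: [3.139, -0.001, 1.31]
ft_force: [-0.0, 1.6, -1.2]
grip_width: 0.0881
gripper_force: 0.0
```

```bash
sed -i 's/s\["grip_width"\].round(4)/round(s["grip_width"],4)/' st.py; python3 - <<'E'
from st import *
show()
f=optics.grab_frame("top"); h=cv2.cvtColor(f["img"],cv2.COLOR_RGB2HSV)
m=((h[...,0]<15)&(h[...,1]>155)).astype(np.uint8); z=np.zeros_like(m); z[215:260,285:345]=m[215:260,285:345]
W=cast(f,pts(z),.024)[:,:2]-O; n=np.array([.9648,.2629]); a=np.c_[W@d,W@n]
for lo in np.arange(-.03,.031,.004):
    q=a[abs(a[:,1]-lo)<.002,0]
    if len(q): print(lo.round(3),len(q),q.min().round(4),q.max().round(4))
g=optics.grab_frame("scene"); c=g["img"][170:260,170:290,::-1]; cv2.imwrite("pics/s1.png",cv2.resize(c,None,fx=6,fy=6,interpolation=cv2.INTER_CUBIC))
E
```

```text
t 1.45 pos [0.4418 0.1958 0.14  ] rot [ 1.7987e+02 -6.0000e-02  7.5060e+01] F [-0.01  1.65 -1.17] w 0.0881 0.0
feeder x,y -0.3845 0.0157 F along -1.59 lat 0.43
-0.03 44 -0.129 -0.048
-0.026 45 -0.13 -0.0463
-0.022 39 -0.1657 -0.049
-0.018 58 -0.1683 -0.0621
-0.014 57 -0.1694 -0.0631
-0.01 57 -0.1686 -0.0614
-0.006 58 -0.167 -0.0606
-0.002 57 -0.1688 -0.0624
0.002 58 -0.168 -0.0607
0.006 58 -0.1691 -0.0599
0.01 58 -0.1683 -0.0609
0.014 56 -0.1667 -0.0627
0.018 29 -0.1685 -0.0653
0.022 48 -0.1294 -0.032
0.026 51 -0.1286 -0.0329
0.03 44 -0.1278 -0.0374
```

View pics/s1.png

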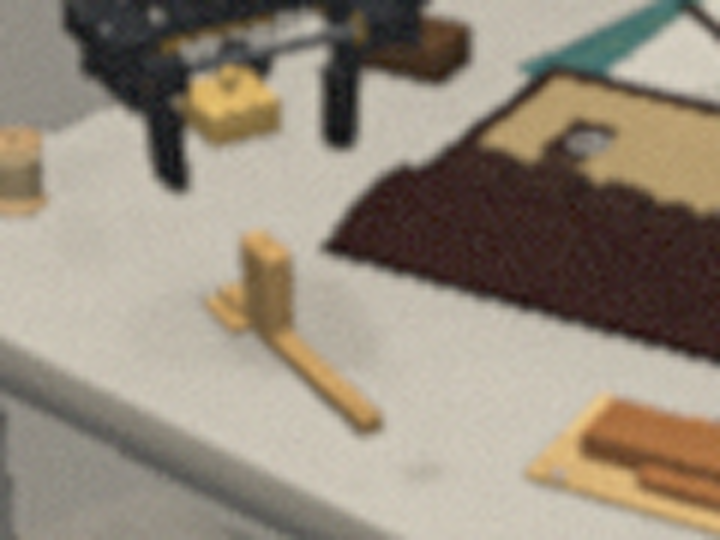

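The fingers straddle the handle at (265, 285) and are clear of everything else. The batten's trailing end is at feeder x = -0.169. I'll descend and grip.

Call:
carry_out([
  [-1,0,0,-35,0],
  [-1,0,0,-35,0],
  [-1,0,0,-20,0],
  [-1,0,0,-7,0],
  [-1,0,0,0,0],
])

```text
time_s: 1.97
tool_pos: [0.4404, 0.1975, 0.0439]
tool_rot: [-3.141, 0.0, 1.314]
ft_force: [-0.3, -0.5, 0.5]
grip_width: 0.0882
gripper_force: 0.0
```

Call:
carry_out([
  [1,0,0,0,0],
  [1,0,0,0,0],
  [1,0,0,0,0],
  [1,0,0,0,0],
  [1,0,0,0,0],
])

```text
time_s: 2.38
tool_pos: [0.4409, 0.1975, 0.0445]
tool_rot: [3.141, -0.001, 1.314]
ft_force: [0.3, -0.1, 0.1]
grip_width: 0.0572
gripper_force: 0.0
```

Call:
carry_out([
  [1,0,0,0,0],
  [1,0,0,0,0],
  [1,0,0,0,0],
  [1,0,0,0,0],
  [1,0,0,0,0],
])

```text
time_s: 2.8
tool_pos: [0.4404, 0.1972, 0.0437]
tool_rot: [-3.142, 0.0, 1.314]
ft_force: [0.3, -0.1, -0.1]
grip_width: 0.0233
gripper_force: 0.0
```

Call:
carry_out([
  [1,0,0,0,0],
  [1,0,0,0,0],
  [1,0,0,0,0],
  [1,0,0,0,0],
  [1,0,0,0,0],
])

```text
time_s: 3.22
tool_pos: [0.4404, 0.1972, 0.0437]
tool_rot: [-3.142, 0.0, 1.314]
ft_force: [-1.0, -0.1, -0.1]
grip_width: 0.0178
gripper_force: 60.0
```

Call:
carry_out([
  [1,0,0,4,0],
  [1,0,0,16,0],
  [1,0,0,30,0],
  [1,0,0,0,0],
  [1,0,0,0,0],
])

```text
time_s: 3.63
tool_pos: [0.4413, 0.1977, 0.0949]
tool_rot: [3.14, -0.002, 1.314]
ft_force: [0.1, -0.6, -0.8]
grip_width: 0.0173
gripper_force: 60.0
```

```bash
python3 - <<'E'
from st import *
s=show()
f=optics.grab_frame("top"); h=cv2.cvtColor(f["img"],cv2.COLOR_RGB2HSV)
m=((h[...,1]>90)&(h[...,2]>90)&(h[...,0]>12)&(h[...,0]<25)).astype(np.uint8); z=np.zeros_like(m); z[240:290,198:280]=m[240:290,198:280]
n,l,st,_=cv2.connectedComponentsWithStats(z)
for i in range(1,n):
    if st[i,4]>25:
        P=cast(f,pts(l==i),s["tool_pos"][2]-.043+.012)[:,:2]; c=P.mean(0); v=np.linalg.svd(P-c)[2][0]; v*=-np.sign(v[1]); print(st[i],"c",c,"ang",np.degrees(np.arctan2(v[1],v[0])),"end",c+v*((P-c)@v).max())
a=f["img"][230:295,190:290,::-1]; b=optics.grab_frame("scene")["img"][180:260,180:280,::-1]
cv2.imwrite("pics/g.png",np.vstack([cv2.resize(x,(500,int(5*x.shape[0]*500/5/x.shape[1])) if 0 else (400,x.shape[0]*4)) for x in(a,b)]))
E
```

```text
t 3.63 pos [0.4413 0.1977 0.0949] rot [ 1.7989e+02 -1.2000e-01  7.5270e+01] F [ 0.1  -0.63 -0.76] w 0.0173 59.976192322938005
feeder x,y -0.3865 0.0156 F along 0.64 lat -0.07
[226 260  38  14 196] c [0.42228979 0.13018566] ang -104.54667174975809 end [0.40937844 0.08042842]
```

View pics/g.png

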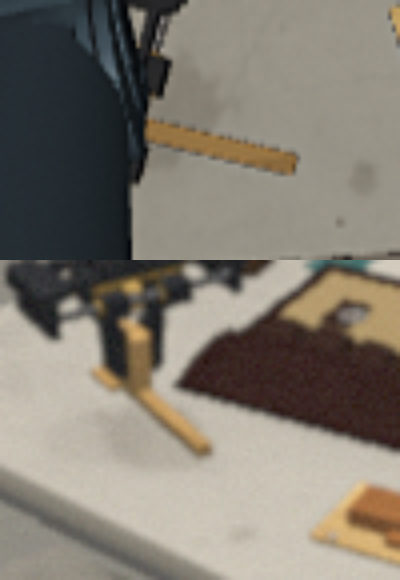

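The stick is held level and lined up with the tool. I'll turn it to the feed direction behind the batten.

Call:
carry_out([
  [1,1,-16,0,6],
  [1,1,-16,0,6],
  [1,1,-16,0,6],
  [1,1,-15,0,6],
  [1,2,-15,0,6],
])

```text
time_s: 4.15
tool_pos: [0.4454, 0.1182, 0.0926]
tool_rot: [-3.139, 0.0, 1.843]
ft_force: [0.6, -0.1, 0.1]
grip_width: 0.0174
gripper_force: 60.0
```

Call:
carry_out([
  [1,0,0,-12,0],
  [1,0,0,-10,0],
  [1,0,0,-8,0],
  [1,0,0,0,0],
  [1,0,0,0,0],
])

```text
time_s: 4.57
tool_pos: [0.4457, 0.1195, 0.0629]
tool_rot: [-3.139, 0.0, 1.838]
ft_force: [0.0, -0.8, -1.0]
grip_width: 0.0174
gripper_force: 60.0
```

```bash
python3 - <<'E'
from st import *
s=show()
f=optics.grab_frame("top"); h=cv2.cvtColor(f["img"],cv2.COLOR_RGB2HSV)
m=((h[...,1]>90)&(h[...,2]>90)&(h[...,0]>12)&(h[...,0]<25)).astype(np.uint8); z=np.zeros_like(m); z[240:290,225:290]=m[240:290,225:290]
n,l,st,_=cv2.connectedComponentsWithStats(z); nn=np.array([.9648,.2629])
for i in range(1,n):
    if st[i,4]>25:
        P=cast(f,pts(l==i),s["tool_pos"][2]-.0437+.012)[:,:2]; c=P.mean(0); v=np.linalg.svd(P-c)[2][0]; v*=-np.sign(v[1]); e=c+v*((P-c)@v).max(); print(st[i],"ang",np.degrees(np.arctan2(v[1],v[0])),"end",e,"feeder",(e-O)@d,(e-O)@nn)
E
```

```text
t 4.57 pos [0.4457 0.1195 0.0629] rot [-179.88    0.    105.3 ] F [ 0.01 -0.77 -1.02] w 0.0174 59.9760291884013
feeder x,y -0.3099 -0.0007 F along 0.75 lat -0.19
[264 245  26  13 138] ang -73.6245824160866 end [0.47541903 0.00890658] feeder -0.19535266393214057 -0.0010576490555769507
```

Call:
carry_out([
  [1,1,0,-8,0],
  [1,0,0,-4,0],
  [1,0,0,0,0],
  [1,1.3,-4.8,0,0],
  [1,2.6,-9.7,0,0],
])

```text
time_s: 5.03
tool_pos: [0.4513, 0.1053, 0.0517]
tool_rot: [3.142, -0.0, 1.839]
ft_force: [0.5, -0.8, -1.6]
grip_width: 0.0176
gripper_force: 60.0
```

Call:
carry_out([
  [1,1.3,-4.8,0,0],
  [1,1.3,-4.8,0,0],
  [1,1.3,-4.8,0,0],
  [1,1.3,-4.8,0,0],
  [1,1.3,-4.8,0,0],
])

```text
time_s: 5.45
tool_pos: [0.4581, 0.0802, 0.0518]
tool_rot: [3.141, -0.0, 1.837]
ft_force: [-0.6, 1.2, -0.5]
grip_width: 0.0176
gripper_force: 60.0
```

```bash
python3 - <<'E'
from st import *
s=show()
f=optics.grab_frame("top"); h=cv2.cvtColor(f["img"],cv2.COLOR_RGB2HSV)
m=((h[...,0]<15)&(h[...,1]>155)).astype(np.uint8); z=np.zeros_like(m); z[215:260,285:345]=m[215:260,285:345]
W=cast(f,pts(z),.024)[:,:2]-O; n=np.array([.9648,.2629]); a=np.c_[W@d,W@n]; q=a[abs(a[:,1])<.015]; print("batten",q[:,0].min(),q[:,0].max())
a=f["img"][200:280,220:390,::-1]; b=optics.grab_frame("scene")["img"][200:280,220:390,::-1]
cv2.imwrite("pics/p.png",np.vstack([cv2.resize(x,None,fx=3.6,fy=3.6,interpolation=cv2.INTER_CUBIC) for x in(a,b)]))
E
```

```text
t 5.45 pos [0.4581 0.0802 0.0518] rot [179.99  -0.   105.26] F [-0.62  1.22 -0.49] w 0.0176 59.97627541248221
feeder x,y -0.2687 0.001 F along -1.34 lat -0.27
batten -0.1474377937593627 -0.038758560039703356
```

View pics/p.png

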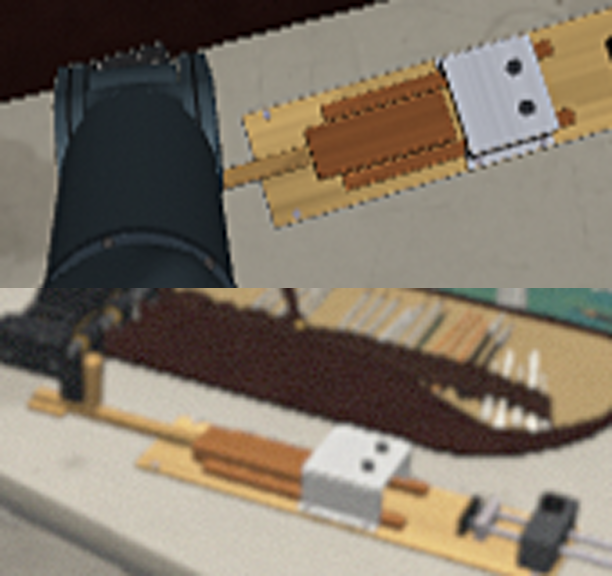

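The nose is against the batten at about (308, 150), the stick is straight, and the batten's leading end is at the mouth. The drag is about 1–2 N. I'll push on and slow down at the presser.

Call:
carry_out([
  [1,1.3,-4.8,0,0],
  [1,1.3,-4.8,0,0],
  [1,1.3,-4.8,0,0],
  [1,1.3,-4.8,0,0],
  [1,1.3,-4.8,0,0],
])

```text
time_s: 5.97
tool_pos: [0.4645, 0.0561, 0.0517]
tool_rot: [-3.142, 0.0, 1.837]
ft_force: [-0.5, 0.4, -1.7]
grip_width: 0.0171
gripper_force: 60.0
```

Call:
carry_out([
  [1,1.1,-3.9,0,0],
  [1,1.1,-3.9,0,0],
  [1,1.1,-3.9,0,0],
  [1,1.1,-3.9,0,0],
  [1,1.1,-3.9,0,0],
])

```text
time_s: 6.38
tool_pos: [0.47, 0.0368, 0.0517]
tool_rot: [-3.142, -0.0, 1.837]
ft_force: [-0.6, -0.1, -1.9]
grip_width: 0.0171
gripper_force: 60.0
```

Call:
carry_out([
  [1,0.5,-1.9,0,0],
  [1,0.5,-1.9,0,0],
  [1,0.5,-1.9,0,0],
  [1,0.5,-1.9,0,0],
  [1,0.5,-1.9,0,0],
])

```text
time_s: 6.8
tool_pos: [0.4721, 0.0288, 0.0517]
tool_rot: [-3.141, -0.001, 1.839]
ft_force: [-0.8, 4.3, -0.5]
grip_width: 0.0171
gripper_force: 60.0
```

Call:
carry_out([
  [1,0.5,-1.9,0,0],
  [1,0.5,-1.9,0,0],
  [1,0.5,-1.9,0,0],
  [1,0.5,-1.9,0,0],
  [1,0.5,-1.9,0,0],
])

```text
time_s: 7.22
tool_pos: [0.4749, 0.0179, 0.0517]
tool_rot: [-3.141, 0.0, 1.837]
ft_force: [-0.9, 4.2, -0.9]
grip_width: 0.0178
gripper_force: 60.0
```

```bash
python3 st.py
```

```text
t 7.22 pos [0.4749 0.0179 0.0517] rot [-179.99    0.    105.26] F [-0.87  4.17 -0.91] w 0.0178 59.9797801070963
feeder x,y -0.2042 0.0008 F along -4.25 lat 0.25
```

The batten is past the presser with a drag of about 4.3 N. The earliest possible contact with the pad is 54 mm on.

Call:
carry_out([
  [1,1.3,-4.8,0,0],
  [1,1.3,-4.8,0,0],
  [1,1.3,-4.8,0,0],
  [1,1.3,-4.8,0,0],
  [1,1.3,-4.8,0,0],
])

```text
time_s: 7.63
tool_pos: [0.4815, -0.0066, 0.0517]
tool_rot: [-3.142, 0.0, 1.837]
ft_force: [-0.8, 3.2, 0.2]
grip_width: 0.0175
gripper_force: 60.0
```

Call:
carry_out([
  [1,1.1,-3.9,0,0],
  [1,1.1,-3.9,0,0],
  [1,1.1,-3.9,0,0],
  [1,1.1,-3.9,0,0],
  [1,1.1,-3.9,0,0],
])

```text
time_s: 8.05
tool_pos: [0.4869, -0.0257, 0.0517]
tool_rot: [-3.141, -0.0, 1.837]
ft_force: [-0.8, 3.2, -0.6]
grip_width: 0.0173
gripper_force: 60.0
```

```bash
python3 - <<'E'
from st import *
show()
f=optics.grab_frame("top"); a=f["img"][190:270,260:430,::-1]; b=optics.grab_frame("scene")["img"][210:290,240:410,::-1]
cv2.imwrite("pics/q.png",np.vstack([cv2.resize(x,None,fx=3.6,fy=3.6,interpolation=cv2.INTER_CUBIC) for x in(a,b)]))
E
```

```text
t 8.05 pos [ 0.4869 -0.0257  0.0517] rot [-179.99   -0.    105.26] F [-0.79  3.18 -0.64] w 0.0173 59.980373862345004
feeder x,y -0.159 0.0009 F along -3.27 lat 0.08
```

View pics/q.png

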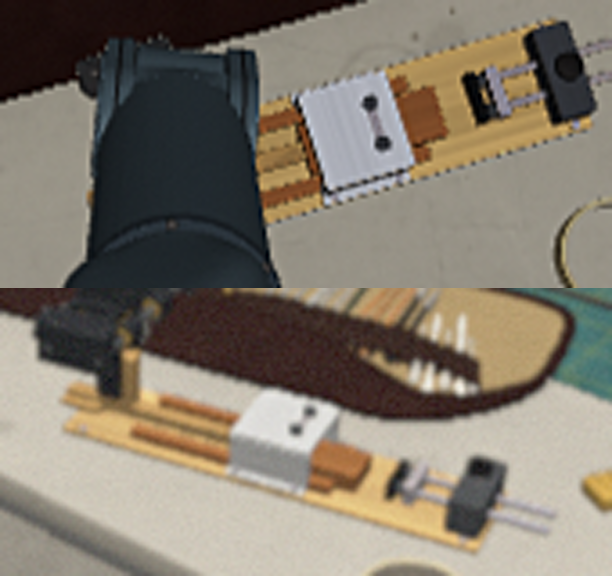

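The batten's leading end at (447, 105) is about 18 mm short of the pad at (468, 100). I'll creep forward.

Call:
carry_out([
  [1,0.5,-1.9,0,0],
  [1,0.5,-1.9,0,0],
  [1,0.5,-1.9,0,0],
  [1,0.5,-1.9,0,0],
  [1,0.5,-1.9,0,0],
])

```text
time_s: 8.57
tool_pos: [0.4894, -0.0348, 0.0517]
tool_rot: [-3.142, -0.0, 1.838]
ft_force: [-1.5, 3.6, 0.0]
grip_width: 0.0174
gripper_force: 60.0
```

Call:
carry_out([
  [1,0.2,-0.8,0,0],
  [1,0.2,-0.8,0,0],
  [1,0.2,-0.8,0,0],
  [1,0.2,-0.8,0,0],
])

```text
time_s: 8.9
tool_pos: [0.4902, -0.038, 0.0517]
tool_rot: [3.142, -0.0, 1.837]
ft_force: [-0.7, 3.0, 0.1]
grip_width: 0.0178
gripper_force: 60.0
```

```bash
python3 st.py
```

```text
t 8.9 pos [ 0.4902 -0.038   0.0517] rot [180.    -0.   105.27] F [-0.66  3.    0.13] w 0.0178 59.98330001224531
feeder x,y -0.1462 0.0009 F along -3.07 lat 0.16
```

Call:
carry_out([
  [1,0.1,-0.5,0,0],
  [1,0.1,-0.5,0,0],
  [1,0.2,-0.5,0,0],
  [1,0.1,-0.5,0,0],
  [1,0,0,0,0],
])

```text
time_s: 9.32
tool_pos: [0.4907, -0.0401, 0.0517]
tool_rot: [3.142, 0.0, 1.837]
ft_force: [-0.9, 3.7, -0.2]
grip_width: 0.0178
gripper_force: 60.0
```

Call:
carry_out([
  [1,0.1,-0.5,0,0],
  [1,0.1,-0.5,0,0],
  [1,0.2,-0.5,0,0],
  [1,0.1,-0.5,0,0],
  [1,0,0,0,0],
])

```text
time_s: 9.73
tool_pos: [0.4912, -0.0422, 0.0517]
tool_rot: [-3.142, 0.0, 1.837]
ft_force: [-1.5, 4.3, 0.3]
grip_width: 0.0177
gripper_force: 60.0
```

Call:
carry_out([
  [1,0.1,-0.3,0,0],
  [1,0.1,-0.3,0,0],
  [1,0.1,-0.4,0,0],
  [1,0,0,0,0],
])

```text
time_s: 10.07
tool_pos: [0.4915, -0.0431, 0.0517]
tool_rot: [3.142, 0.0, 1.837]
ft_force: [-1.1, 3.3, -0.3]
grip_width: 0.0175
gripper_force: 60.0
```

Not touching yet.

Call:
carry_out([
  [1,0.1,-0.5,0,0],
  [1,0.1,-0.5,0,0],
  [1,0.2,-0.5,0,0],
  [1,0,0,0,0],
])

```text
time_s: 10.4
tool_pos: [0.4919, -0.0447, 0.0517]
tool_rot: [3.142, 0.0, 1.837]
ft_force: [-0.6, 3.8, -0.2]
grip_width: 0.0172
gripper_force: 60.0
```

Call:
carry_out([
  [1,0.1,-0.5,0,0],
  [1,0.1,-0.5,0,0],
  [1,0.2,-0.5,0,0],
  [1,0,0,0,0],
])

```text
time_s: 10.73
tool_pos: [0.4923, -0.0462, 0.0517]
tool_rot: [3.142, 0.0, 1.837]
ft_force: [-1.1, 2.6, -0.2]
grip_width: 0.0172
gripper_force: 60.0
```

Call:
carry_out([
  [1,0.1,-0.5,0,0],
  [1,0.1,-0.5,0,0],
  [1,0.2,-0.5,0,0],
  [1,0.1,-0.5,0,0],
  [1,0,0,0,0],
])

```text
time_s: 11.15
tool_pos: [0.4928, -0.0482, 0.0517]
tool_rot: [3.142, 0.0, 1.837]
ft_force: [-1.5, 3.1, -0.7]
grip_width: 0.0181
gripper_force: 60.0
```

Call:
carry_out([
  [1,0.1,-0.5,0,0],
  [1,0.1,-0.5,0,0],
  [1,0.2,-0.5,0,0],
  [1,0.1,-0.5,0,0],
  [1,0,0,0,0],
])

```text
time_s: 11.57
tool_pos: [0.4933, -0.0502, 0.0517]
tool_rot: [3.142, 0.0, 1.837]
ft_force: [-1.9, 3.6, 0.2]
grip_width: 0.0176
gripper_force: 60.0
```

Call:
carry_out([
  [1,0.1,-0.5,0,0],
  [1,0.1,-0.5,0,0],
  [1,0.2,-0.5,0,0],
  [1,0.1,-0.5,0,0],
  [1,0,0,0,0],
])

```text
time_s: 11.98
tool_pos: [0.4935, -0.051, 0.0517]
tool_rot: [-3.141, -0.001, 1.838]
ft_force: [-1.7, 6.2, 1.5]
grip_width: 0.0172
gripper_force: 60.0
```

Contact. Before pressing further I'll let it settle.

Call:
carry_out([
  [1,0,0,0,0],
  [1,0,0,0,0],
  [1,0,0,0,0],
])

```text
time_s: 12.23
tool_pos: [0.4935, -0.051, 0.0517]
tool_rot: [-3.141, -0.001, 1.838]
ft_force: [-1.8, 6.5, 1.4]
grip_width: 0.0172
gripper_force: 60.0
```

```bash
python3 st.py
```

```text
t 12.23 pos [ 0.4935 -0.051   0.0517] rot [-1.7997e+02 -7.0000e-02  1.0532e+02] F [-1.79  6.53  1.36] w 0.0172 59.98573311546352
feeder x,y -0.1328 0.0006 F along -6.77 lat -0.01
```

Call:
carry_out([
  [1,0.1,-0.4,0,0],
  [1,0.1,-0.4,0,0],
  [1,0.1,-0.4,0,0],
  [1,0,0,0,0],
  [1,0,0,0,0],
])

```text
time_s: 12.65
tool_pos: [0.4936, -0.0514, 0.0516]
tool_rot: [-3.141, -0.002, 1.839]
ft_force: [-2.7, 8.2, 2.0]
grip_width: 0.0176
gripper_force: 60.0
```

Call:
carry_out([
  [1,0.1,-0.5,0,0],
  [1,0.1,-0.5,0,0],
  [1,0.2,-0.5,0,0],
  [1,0,0,0,0],
  [1,0,0,0,0],
])

```text
time_s: 13.07
tool_pos: [0.4937, -0.052, 0.0516]
tool_rot: [-3.14, -0.003, 1.84]
ft_force: [-1.6, 11.3, 1.7]
grip_width: 0.0178
gripper_force: 60.0
```

Call:
carry_out([
  [1,0.1,-0.4,0,0],
  [1,0.1,-0.4,0,0],
  [1,0.1,-0.3,0,0],
  [1,0,0,0,0],
  [1,0,0,0,0],
])

```text
time_s: 13.48
tool_pos: [0.4938, -0.0523, 0.0516]
tool_rot: [-3.14, -0.004, 1.84]
ft_force: [-3.9, 12.8, 3.5]
grip_width: 0.0176
gripper_force: 60.0
```

```bash
python3 st.py
```

```text
t 13.48 pos [ 0.4938 -0.0523  0.0516] rot [-179.91   -0.25  105.43] F [-3.88 12.84  3.46] w 0.0176 59.988189183786744
feeder x,y -0.1314 0.0005 F along -13.4 lat -0.36
```

Call:
carry_out([
  [1,0.1,-0.3,0,0],
  [1,0,0,0,0],
  [1,0,0,0,0],
])

```text
time_s: 13.73
tool_pos: [0.4938, -0.0524, 0.0515]
tool_rot: [-3.14, -0.005, 1.84]
ft_force: [-3.7, 13.6, 4.1]
grip_width: 0.0172
gripper_force: 60.0
```

Call:
carry_out([
  [1,0,0,0,0],
  [1,0,0,0,0],
])

```text
time_s: 13.9
tool_pos: [0.4938, -0.0525, 0.0515]
tool_rot: [-3.14, -0.005, 1.84]
ft_force: [-3.7, 14.1, 4.7]
grip_width: 0.0176
gripper_force: 60.0
```

It's pressed home at about 14 N total, roughly 10–11 N over the drag. Now I'll draw back along the feed axis.

Call:
carry_out([
  [1,-0.3,1,0,0],
  [1,-0.3,1,0,0],
  [1,-0.5,1.9,0,0],
  [1,-0.5,1.9,0,0],
  [1,-1.3,4.8,0,0],
])

```text
time_s: 14.32
tool_pos: [0.4924, -0.047, 0.0518]
tool_rot: [3.141, 0.002, 1.835]
ft_force: [-0.1, -1.6, -0.7]
grip_width: 0.0169
gripper_force: 60.0
```

Call:
carry_out([
  [1,-2.6,9.6,0,0],
  [1,-3.9,14.5,0,0],
  [1,-3.9,14.5,0,0],
  [1,-3.9,14.5,0,0],
  [1,-3.9,14.5,0,0],
])

```text
time_s: 14.73
tool_pos: [0.4735, 0.0228, 0.0517]
tool_rot: [3.141, 0.0, 1.837]
ft_force: [0.8, 0.1, -1.1]
grip_width: 0.0177
gripper_force: 60.0
```

Call:
carry_out([
  [1,-3.9,14.5,0,0],
  [1,-3.9,14.5,0,0],
  [1,0,0,15,0],
  [1,0,0,20,0],
  [1,0,0,0,0],
])

```text
time_s: 15.15
tool_pos: [0.4674, 0.0518, 0.0889]
tool_rot: [3.137, 0.001, 1.838]
ft_force: [0.9, 0.1, -1.0]
grip_width: 0.0175
gripper_force: 60.0
```

```bash
python3 - <<'E'
from st import *
show()
f=optics.grab_frame("top"); a=f["img"][190:290,240:430,::-1]; b=optics.grab_frame("scene")["img"][210:290,220:410,::-1]
cv2.imwrite("pics/r.png",np.vstack([cv2.resize(x,None,fx=3.3,fy=3.3,interpolation=cv2.INTER_CUBIC) for x in(a,b)]))
E
```

```text
t 15.15 pos [0.4674 0.0518 0.0889] rot [1.7976e+02 4.0000e-02 1.0528e+02] F [ 0.88  0.07 -0.96] w 0.0175 59.988451210811036
feeder x,y -0.2388 0.0025 F along 0.16 lat 0.87
```

View pics/r.png

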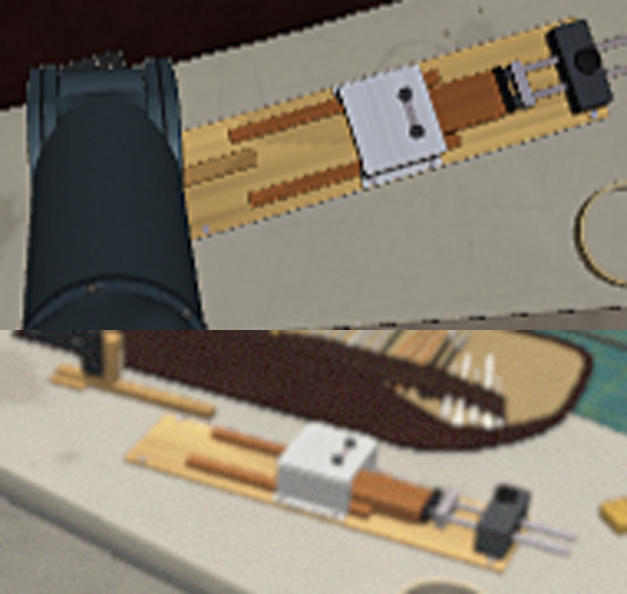

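The batten's leading end lies flush on the pad at about (503, 90), and the stick is out. I'll return it to its original spot and lay it down.

Call:
carry_out([
  [1,-5,29,0,-6],
  [1,-5,29,0,-6],
  [1,-5,29,0,-6],
  [1,-6,29,0,-6],
  [1,-6,29,0,-6],
])

```text
time_s: 15.67
tool_pos: [0.4381, 0.1969, 0.0857]
tool_rot: [-3.141, 0.001, 1.307]
ft_force: [0.7, 0.2, -1.2]
grip_width: 0.0176
gripper_force: 60.0
```

Call:
carry_out([
  [1,0,0,-10,0],
  [1,0,0,-15,0],
  [1,0,0,-10,0],
  [1,0,0,-5,0],
  [1,0,0,0,0],
])

```text
time_s: 16.08
tool_pos: [0.4382, 0.1948, 0.0452]
tool_rot: [-3.14, 0.002, 1.312]
ft_force: [-0.4, 0.4, -1.1]
grip_width: 0.0178
gripper_force: 60.0
```

```bash
python3 st.py
```

```text
t 16.08 pos [0.4382 0.1948 0.0452] rot [-1.7989e+02  1.4000e-01  7.5200e+01] F [-0.39  0.4  -1.14] w 0.0178 59.988476143043954
feeder x,y -0.3845 0.0119 F along -0.49 lat -0.28
```

Call:
carry_out([
  [1,0,0,-0.7,0],
  [1,0,0,-0.7,0],
  [1,0,0,0,0],
])

```text
time_s: 16.33
tool_pos: [0.4395, 0.1959, 0.0457]
tool_rot: [3.141, -0.001, 1.313]
ft_force: [0.3, -0.4, -0.8]
grip_width: 0.0174
gripper_force: 60.0
```

Call:
carry_out([
  [-1,0,0,0,0],
  [-1,0,0,0,0],
  [-1,0,0,0,0],
  [-1,0,0,0,0],
  [-1,0,0,0,0],
])

```text
time_s: 16.75
tool_pos: [0.439, 0.1961, 0.0454]
tool_rot: [3.141, -0.0, 1.314]
ft_force: [0.8, 0.1, -0.1]
grip_width: 0.0489
gripper_force: 0.0
```

Call:
carry_out([
  [-1,0,0,0,0],
  [-1,0,0,0,0],
  [-1,0,0,0,0],
  [-1,0,0,0,0],
  [-1,0,0,0,0],
])

```text
time_s: 17.17
tool_pos: [0.439, 0.1961, 0.0453]
tool_rot: [3.142, 0.0, 1.314]
ft_force: [0.5, -0.2, 0.3]
grip_width: 0.0823
gripper_force: 0.0
```

Call:
carry_out([
  [-1,0,0,10,0],
  [-1,0,0,30,0],
  [-1,0,0,35,0],
  [-1,0,0,35,0],
  [-1,0,0,35,0],
])

```text
time_s: 17.58
tool_pos: [0.4386, 0.1956, 0.1924]
tool_rot: [-3.141, 0.0, 1.313]
ft_force: [0.6, 0.8, -0.2]
grip_width: 0.0881
gripper_force: 0.0
```

Call:
carry_out([
  [-1,-10,35,5,0],
  [-1,-10,35,5,0],
  [-1,-10,35,5,0],
  [-1,-10,35,0,0],
  [-1,0,0,0,0],
])

```text
time_s: 18.0
tool_pos: [0.3958, 0.344, 0.2064]
tool_rot: [-3.14, -0.005, 1.323]
ft_force: [-0.6, 0.5, -0.8]
grip_width: 0.0881
gripper_force: 0.0
```

```bash
python3 - <<'E'
from st import *
show()
f=optics.grab_frame("top"); a=f["img"][170:290,110:450,::-1]; b=optics.grab_frame("scene")["img"][160:310,150:420,::-1]
cv2.imwrite("pics/z.png",np.vstack([cv2.resize(x,(680,int(680*x.shape[0]/x.shape[1]))) for x in(a,b)])[:600])
E
```

```text
t 18.0 pos [0.3958 0.344  0.2064] rot [-179.93   -0.27   75.82] F [-0.65  0.53 -0.77] w 0.0881 0.0
feeder x,y -0.5396 0.0102 F along -0.68 lat -0.49
```

View pics/z.png

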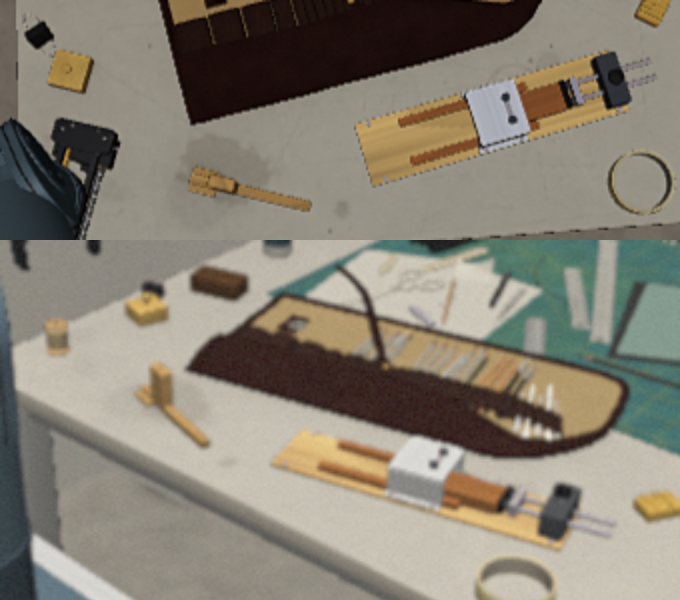

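The stick lies flat, handle at (225, 185) and nose at (310, 205). The batten is against the pad at (570, 92), the bystanders haven't moved and the arm is clear. I'll hand it in.

```bash
python3 -c "
from rig import env
print(env.sign_off())"
```

```text
the job is handed in; nothing more can be done
None
```

The job is handed in: the batten is on the stop, pressed home at about 14 N total (roughly 10–11 N over the drag), the stick lies flat on the bench clear of the feeder, and the bystanders stand where they were; it took about 18 s.

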